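# Sort a clothes peg and a spice jar into their bins

### The arm

A 6-joint arm with a two-finger parallel gripper is mounted at the origin on a cart in front of the work surface, level with it; the furniture and walls round the work are solid. World frame = base frame: x ahead of the robot, y to its left, z up, the work surface at z = 0. Lengths are in m, angles in rad, forces in N, time in s.
With the tool pointing down it reaches from about 0.375 to 0.9 m from the base axis. Payload 3.1 kg.
Tool frame: the origin (TCP) lies between the finger pads; the fingertips stand bot.tip_reach ahead of it and the grasp point (between the pads) lies 5 mm behind it (bot.tip_reach is the distance from the TCP to the fingertips, in m); z points along the fingers, y is the direction in which the jaws open and shut (so a half turn about z gives the same grasp; the last joint's range is limited). The gripper opens to 85 mm and grips with 20 to 120 N. Pads are 22 mm wide; open, the fingers measure 114 mm over their backs; the gripper's body (76 mm by 85 mm) begins 54 mm behind the grasp point. The pads swing forward as they close: fully open they stand 13 mm farther back than shut.
Start: joints at [0.999, 0.527, 1.433, -0, 1.181, -0.178], TCP at [0.24, 0.577, 0.245] pointing down, gripper open.
Joint ranges: [-3.08, 3.08], [-0.75, 2.2], [0.22, 2.44], [-1.43, 4.57], [0, 2.65], [-2.85, 2.85]. Speed limits (rad/s): [2.79, 2.79, 3.14, 3.14, 3.14, 3.14].

### API

Orientations are given as a unit quaternion [x, y, z, w].
In Python, from cell import bot, viewer gives the robot as it stands.
- The arm moves only by the tool send_rows, never from a script. Its argument "moves" is a list that holds one entry, the list of rows, each a list of 7 numbers: the shift along the tool's x, y, z in mm, then the turn, a rotation vector about the tool's x, y, z in rad, then the finger opening in mm, from 0 to 85.4. In form: [[[dx, dy, dz, rx, ry, rz, jaw], ...]]. A call has 1 to 8 rows; each row shifts and turns the commanded pose from where the row before left it, along the tool's axes as they then stand; what a row does not reach is not made up. A row lasts 1/8 s, in which the tool goes at most 62.5 mm and 10.7 degrees, less where a joint would pass 70% of its speed; a pose out of reach is approached as far as the arm can. A call is refused whole if a number of a shift passes 62.5 or a number of a turn 0.188, either way. A call with a gripper value outside its range is refused whole. The fingers move at their own pace and stop on an object; the grip force is fixed at half the most. Time passes only in rows, so rows that do not move let the fingers close. It gives the time, the measured TCP pose, the force and the opening at its end, in the units of the state.
- bot.read_state(): the state, without advancing time (a new reading comes with each control period).
- viewer.camera(name): name is "side" or "top" or "wrist"; returns a dict with "image" (420x560x3 uint8, blue, green, red), "range_z" (420x560 float32, m along the optical axis (not along the pixel's ray), 0 where there is no reading), "vertical_fov" (degrees; the focal length in pixels is half the picture's height over the tangent of half this angle, whatever the lens; pixels are square), "cx", "cy" (the principal point, pixels), "dist" ([k1, k2, p1, p2, k3] as OpenCV has them; the pictures are not rectified), "origin" and "orientation" of the camera in the world. Camera axes: x right, y up, looking along -z (the intrinsics and any distortion apply to the point x, -y, -z); pixel columns grow to the right and rows downward; lengths in m; the calibration is good to about 2 mm. A picture is of the moment at which its call begins.
- bot.job_done(): hands the job in, once; it reports no verdict.
The state is a dict: "t": time; "joint_positions": joint angles; "joint_velocities": joint speeds; "effort": joint torques, N m; "position": TCP position; "orientation": TCP orientation; "contact_force": force on the tool from outside, world axes, zero at the start; "moment": the same for the moment, N m; "opening": finger opening in m.
Only numpy, scipy, OpenCV 4.12 (cv2) and the standard library are available. Lean on these libraries where they do the work, as an engineer would, in place of code of your own. Each camera call takes 0.05 s, during which the arm holds its last target.

### The job

Sort the two stray things on the worktop between the bins by type: lay the pink clothes peg flat in the grey peg bin, where two other pegs already lie, and stand the spice jar upright on the floor of the white jar bin, where another spice jar already stands. Let go of both and leave them at rest.

Things in the scene. Friction and masses are not known exactly. Their poses are not given: they have to be found in the camera images.
- peg: the stray pink plastic clothes peg lying flat on the worktop between the two bins (not one of those already in a bin): a bar 15 mm wide (x), 72 mm long (y) and 12 mm high (z up), about 15 g. Origin: centre of its underside. It can be pinched across its width at the middle
- spice_jar: the stray spice jar standing on the worktop between the two bins: clear jar with yellowish contents and a red and yellow label, dark brown cap, round, 41 mm diameter, 105 mm tall, about 110 g. Origin: centre of its underside, z up along its axis
- peg_bin: grey open bin for clothes pegs, fixed, outside 200 mm (x) by 150 mm (y) by 45 mm high, walls and floor 6 mm thick. Origin: centre of its underside on the worktop, x along its long side and away from the robot, y to the left. Two other pegs lie in it end to end along x, at about y = -45 mm; the +y half is free
- jar_bin: white open bin for jars, fixed, same size and axes as the grey one. Another spice jar (41 mm diameter, 105 mm tall) with a dark blue label stands in its far end, on the middle line at about x = +55 mm; the near (-x) half is free
Not all that is in view belongs to the job. Leave any red look-alike of the peg alone.

How it is judged:
At the end, for the whole second after the job is handed in: Stray peg inside the grey bin, its middle under 26 mm above the worktop and its length within 20 degrees of level; stray spice jar inside the white bin, its underside under 16 mm above the worktop and its axis within 10 degrees of vertical; both at rest (x of peg in the frame of peg_bin between -0.09 and 0.09 m and y of peg in the frame of peg_bin between -0.068 and 0.068 m and z of peg in the frame of peg_bin below 0.026 m and angle between peg's own y axis and vertical between 1.22 and 1.92 rad and x of spice_jar in the frame of jar_bin between -0.09 and 0.09 m and y of spice_jar in the frame of jar_bin between -0.068 and 0.068 m and z of spice_jar in the frame of jar_bin below 0.016 m and angle between spice_jar's own z axis and vertical below 0.17 rad and linear speed of each of peg, spice_jar below 0.02 m/s); the robot touches nothing.
It also fails if it takes over 58 s, if anything falls off the work surface, if the arm or the gripper's body presses on something with over 40 N, if the wrist force passes 120 N, or if a joint passes its speed limit or range.

## Working session

There is one attempt and no reset: what is moved stays moved. The work goes in short steps, Python scripts to look and compute and a tool call to move; the robot and the scene stay as the last step left them, time stands still between calls to the robot, and variables do not carry over. Pictures are saved under pics/ and viewed, and the job is handed in when it is done.

Besides the shell and the picture viewer there is one more tool, called after "Request:" as name(argument=value, ...) on one line, values as JSON. send_rows: Moves the arm, as the interface text tells. Its arguments: {"type":"object","properties":{"moves":{"type":"array","items":{"type":"array","items":{"type":"array","items":{"type":"number"}}}}},"required":["moves"]}

```bash
mkdir -p pics; ls; cat > h.py <<'E'
import numpy as np, cv2, pickle
from scipy.spatial.transform import Rotation as R
def px2w(c,u,v,d=None):
    f=c['image'].shape[0]/2/np.tan(np.radians(c['vertical_fov'])/2)
    K=np.array([[f,0,c['cx']],[0,f,c['cy']],[0,0,1.]])
    p=cv2.undistortPoints(np.array([[[u,v]]],float),K,np.array(c['dist'],float))[0,0]
    if d is None: d=c['range_z'][int(round(v)),int(round(u))]
    q=np.array([p[0]*d,-p[1]*d,-d])
    return R.from_quat(c['orientation']).apply(q)+np.array(c['origin'])
def ray(c,u,v,z):
    o=np.array(c['origin']); a=px2w(c,u,v,1.0)-o
    return o+a*(z-o[2])/a[2]
def ld(n): return pickle.load(open(n+'.pkl','rb'))
def shot(viewer,cam,n):
    c=viewer.camera(cam); pickle.dump(c,open(n+'.pkl','wb')); cv2.imwrite('pics/'+n+'.png',c['image']); return c
E
python3 - <<'E'
from cell import bot, viewer
from h import *
for k in('side','top','wrist'):
    c=shot(viewer,k,k+'0'); print(k,c['origin'],c['orientation'],c['vertical_fov'],c['dist'])
print(bot.read_state(),bot.tip_reach)
E
```

```text
pics
side [ 0.24545253 -0.55175496  0.54209137] [ 0.44178812 -0.08982153 -0.17014751  0.87624493] 48.754095990828645 [-0.03126406  0.          0.          0.          0.        ]
top [0.44543694 0.09702299 0.9769136 ] [-0.00630994  0.02784479  0.71010225 -0.70351947] 50.70264753445066 [-0.13270725  0.          0.          0.          0.        ]
wrist [0.17623133 0.60325637 0.37200605] [-0.11341718 -0.07430686  0.55014014  0.82399081] 62.19179052611974 [-0.01006423  0.          0.          0.          0.        ]
{'t': 0.15, 'joint_positions': array([ 9.98498835e-01,  5.28318830e-01,  1.43360375e+00,  2.71022718e-05,
        1.18138066e+00, -1.78481719e-01]), 'joint_velocities': array([ 0.00071223, -0.0032588 , -0.003677  ,  0.00025944,  0.00026124,
        0.00032631]), 'effort': array([ 5.64899838e-04, -4.42744446e+01, -1.78276688e+01, -2.64246210e-04,
        5.61464840e-03,  1.28762562e-05]), 'position': array([0.23949272, 0.57673382, 0.24451905]), 'orientation': array([ 1.95642893e-01,  9.80674832e-01, -7.91137848e-04, -3.25239096e-04]), 'contact_force': array([-0.00101376, -0.23039927, -0.26522103]), 'moment': array([-0.01734282, -0.00706933, -0.01375755]), 'opening': 0.08540945704935479} 0.014
```

View pics/top0.png

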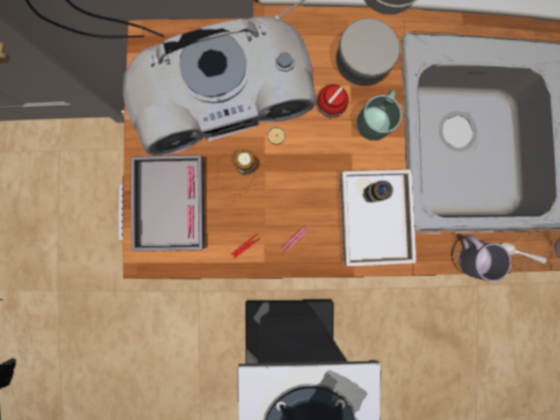

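View pics/side0.png

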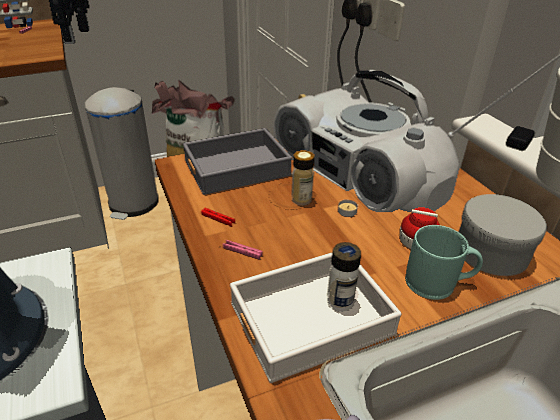

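View pics/wrist0.png

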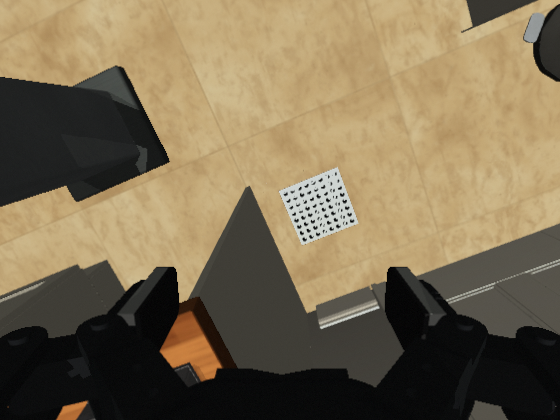

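The top view has +x up and +y left.
- **Peg candidates:** the pink bar at (295,239), the red bar at (245,245), and pink pegs in the grey bin at (191,183) and (191,220).
- **Jar candidates:** the stray jar at (245,161), the blue-label jar in the white bin at (378,190), a small tin at (277,135) and a red pot at (333,99).

I'll check the pink bar and the stray jar in crops.

```bash
python3 - <<'E'
from h import *
t=ld('top0')['image'];s=ld('side0')['image']
a=cv2.resize(t[140:270,220:320],None,fx=4,fy=4,interpolation=cv2.INTER_CUBIC)
b=cv2.resize(s[140:270,190:320],None,fx=3,fy=3,interpolation=cv2.INTER_CUBIC)
o=np.zeros((520,800,3),np.uint8);o[:520,:400]=a;o[:390,405:795]=b
cv2.imwrite('pics/crop0.png',o)
c=cv2.resize(t[140:280,110:220],None,fx=4,fy=4,interpolation=cv2.INTER_CUBIC)
cv2.imwrite('pics/crop1.png',c)
c=cv2.resize(t[160:275,335:420],None,fx=5,fy=5,interpolation=cv2.INTER_CUBIC)
cv2.imwrite('pics/crop2.png',c)
E
```

```text
(no output)
```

View pics/crop0.png

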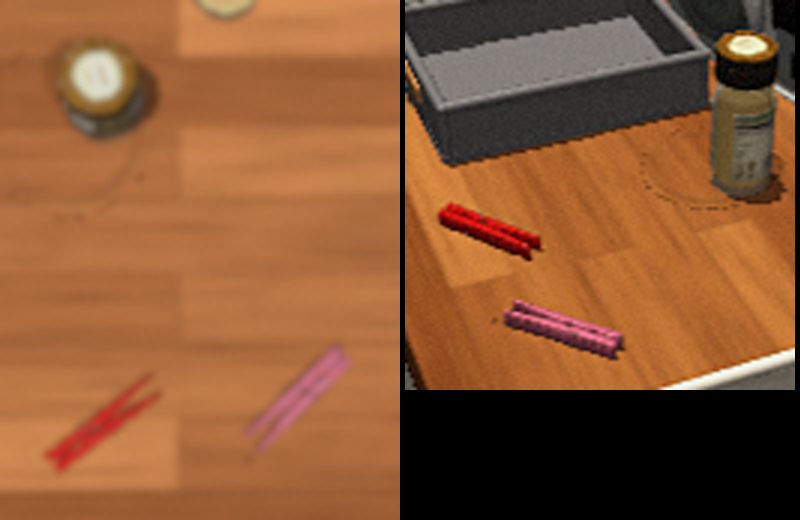

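View pics/crop1.png

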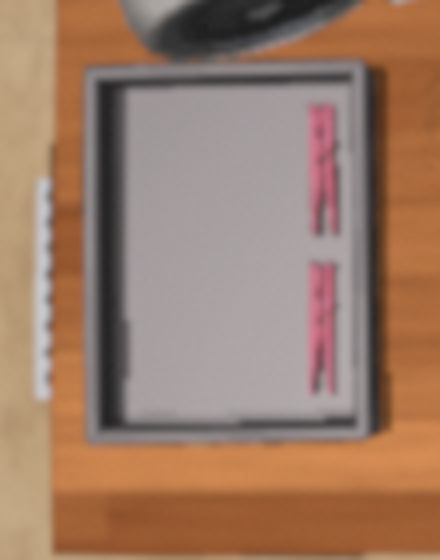

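View pics/crop2.png

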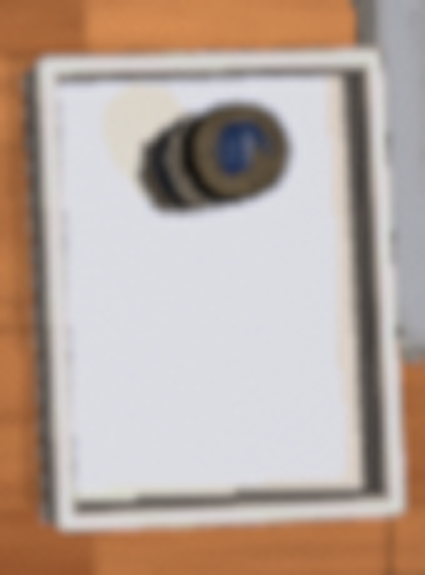

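Crop confirms: the pink peg is plain pink at (294,239), the red one to its left is the look-alike; the stray jar has yellow contents at cap centre (244.5,158.5). Rims of both bins are clear.

```bash
python3 - <<'E'
from h import *
np.set_printoptions(precision=4,suppress=True)
c=ld('top0')
A=lambda x,y:(220+x/4,140+y/4)
for n,p in (('e1',(345,353)),('e2',(253,443)),('mid',(299,398))): print(n,ray(c,*A(*p),.012), px2w(c,*A(*p)))
print('cap',ray(c,*A(98,75),.105), px2w(c,*A(98,75)))
g=[ray(c,110+x/4,140+y/4,.045)[:2] for x,y in ((87,65),(370,62),(380,437),(88,440))]
w=[ray(c,335+x/5,160+y/5,.045)[:2] for x,y in ((35,60),(380,52),(405,513),(55,528))]
for q in(g,w):
    q=np.array(q);print(q,q.mean(0), np.degrees(np.arctan2(*( (q[0]+q[1]-q[2]-q[3])[::-1]))))
print('bluejar',ray(c,335+240/5,160+148/5,.105))
# side: check
s=ld('side0')
# segment pink in both with depth
for nm,cc,box in(('top',c,(270,220,320,260)),('side',s,(215,230,275,270))):
    x0,y0,x1,y1=box; im=cc['image'][y0:y1,x0:x1].astype(int)
    b,gg,r=im[...,0],im[...,1],im[...,2]
    m=(r-gg>45)&(b-gg>5)
    v,u=np.nonzero(m)
    P=np.array([px2w(cc,uu+x0,vv+y0) for uu,vv in zip(u,v)])
    P2=np.array([ray(cc,uu+x0,vv+y0,.010) for uu,vv in zip(u,v)])
    rc=cv2.minAreaRect((P2[:,:2]*1000).astype(np.float32))
    print(nm,len(P),np.median(P,0),P2.mean(0),rc)
# cap in side
print('tops side',[px2w(s,u,v) for u,v in((303,158),(300,205))])
im=s['range_z']; P=np.array([px2w(s,u,v) for v in range(150,208) for u in range(285,320)]);
k=(P[:,2]>.015)&(P[:,2]<.12)&(P[:,0]<.68)
print(len(P[k]),P[k].min(0),P[k].max(0),np.median(P[k],0))
E
```

```text
e1 [0.453  0.0065 0.012 ] [ 0.453   0.0054 -0.    ]
e2 [0.4046 0.0572 0.012 ] [0.4041 0.0567 0.0003]
mid [0.4287 0.0319 0.012 ] [0.4287 0.0319 0.0117]
cap [0.591 0.136 0.105] [0.5904 0.1358 0.1085]
[[0.6092 0.3798]
 [0.6088 0.2278]
 [0.4106 0.2227]
 [0.4099 0.3777]] [0.5096 0.302 ] 1.0297005012722689
[[ 0.5717 -0.0686]
 [ 0.5751 -0.22  ]
 [ 0.3762 -0.2264]
 [ 0.3728 -0.0739]] [ 0.4739 -0.1472] 1.6827809471878772
bluejar [ 0.5279 -0.1405  0.105 ]
top 113 [0.4362 0.0266 0.0099] [0.4361 0.0268 0.01  ] ((434.11102294921875, 27.858671188354492), (10.8238525390625, 54.083984375), 44.26866149902344)
side 273 [0.4296 0.0275 0.0107] [0.43   0.0283 0.01  ] ((428.49151611328125, 29.79053497314453), (19.657377243041992, 71.43312072753906), 43.558135986328125)
tops side [array([0.585 , 0.1242, 0.1064]), array([0.581 , 0.1187, 0.0028])]
1305 [0.5699 0.1142 0.015 ] [0.6602 0.2936 0.1083] [0.59   0.1261 0.0591]
```

```bash
cat > plan.py <<'E'
# usage: python3 plan.py x y z yaw_deg(tool y, mod180) jaw [maxstep_mm]
import sys; from cell import bot; from h import *
def plan(tgt,yaw,step=55):
    s=bot.read_state(); p=np.array(s['position'])
    r=R.from_quat(s['orientation']); ty=r.apply([0,1,0]); cur=np.degrees(np.arctan2(ty[1],ty[0]))
    d=(yaw-cur+90)%180-90
    # correct tilt too: target orientation
    a=np.radians(cur+d); Y=np.array([np.cos(a),np.sin(a),0]);Z=np.array([0,0,-1.]);X=np.cross(Y,Z)
    rt=R.from_matrix(np.c_[X,Y,Z]); rv=(r.inv()*rt).as_rotvec()
    D=np.array(tgt)-p
    n=int(max(np.ceil(np.abs(np.linalg.norm(D)*1000)/step),np.ceil(np.linalg.norm(rv)/.18),1))
    rr=r
    print('state p',p.round(4),'yaw',cur.round(2),'dyaw',round(d,2),'n',n,'F',s['contact_force'].round(1),'open',round(s['opening'],4),'t',s['t'],'j',s['joint_positions'].round(2))
    for i in range(n):
        print([*(rr.inv().apply(D/n)*1000).round(1).tolist(),*(rv/n).round(4).tolist()])
        rr=rr*R.from_rotvec(rv/n)
if __name__=='__main__':
    v=list(map(float,sys.argv[1:])); plan(v[:3],v[3],*(v[4:5]))
E
python3 - <<'E'
from h import *
np.set_printoptions(precision=3,suppress=True)
c=ld('top0');P=[]
for cc in(ld('top0'),ld('side0')):
  for v in range(0,420,2):
    for u in range(0,560,2):
      if cc['range_z'][v,u]>0:P.append(px2w(cc,u,v))
P=np.array(P)
d=np.hypot(P[:,0]-.591,P[:,1]-.134)
for lo,hi in((.02,.05),(.05,.08),(.08,.11),(.11,.15),(.15,.2),(.2,.4)):
    k=(P[:,2]>lo)&(P[:,2]<hi)&(d>.035)&(d<.25)
    q=P[k];dd=d[k];i=np.argsort(dd)[:400:80];print(lo,hi);print(q[i],dd[i])
# jar circle fit from side depth
s=ld('side0')
from scipy.optimize import least_squares
for cc,bx in((s,(285,150,320,208)),(c,(232,148,258,176))):
    Q=np.array([px2w(cc,u,v) for v in range(bx[1],bx[3]) for u in range(bx[0],bx[2])])
    k=(Q[:,2]>.02)&(Q[:,2]<.1)&(np.hypot(Q[:,0]-.589,Q[:,1]-.134)<.03);Q=Q[k]
    f=least_squares(lambda a:np.hypot(Q[:,0]-a[0],Q[:,1]-a[1])-.0205,[.59,.135],loss='soft_l1',f_scale=.001);print(len(Q),f.x)
E
python3 plan.py .429 .031 .09 44
```

```text
0.02 0.05
[[0.659 0.164 0.041]
 [0.674 0.129 0.034]
 [0.599 0.231 0.032]
 [0.563 0.231 0.027]
 [0.544 0.232 0.033]] [0.075 0.083 0.097 0.101 0.108]
0.05 0.08
[[0.663 0.152 0.08 ]
 [0.658 0.181 0.051]
 [0.65  0.205 0.065]
 [0.648 0.229 0.078]
 [0.693 0.059 0.061]] [0.075 0.082 0.093 0.11  0.127]
0.08 0.11
[[0.661 0.156 0.083]
 [0.662 0.175 0.082]
 [0.654 0.197 0.095]
 [0.685 0.099 0.099]
 [0.648 0.232 0.084]] [0.073 0.082 0.089 0.1   0.113]
0.11 0.15
[[0.668 0.144 0.11 ]
 [0.672 0.18  0.112]
 [0.691 0.124 0.115]
 [0.656 0.219 0.114]
 [0.695 0.089 0.13 ]] [0.078 0.093 0.101 0.107 0.113]
0.15 0.2
[[0.761 0.061 0.154]
 [0.784 0.05  0.161]
 [0.82  0.144 0.199]
 [0.828 0.136 0.197]
 [0.773 0.295 0.157]] [0.185 0.211 0.229 0.237 0.243]
0.2 0.4
[[0.8   0.185 0.203]
 [0.807 0.19  0.209]
 [0.797 0.237 0.206]
 [0.798 0.252 0.206]] [0.216 0.223 0.231 0.238]
737 [0.592 0.137]
107 [0.592 0.137]
state p [0.2395 0.5767 0.2445] yaw 67.44 dyaw -23.44 n 11 F [-0.  -0.2 -0.3] open 0.0854 t 0.15 j [ 1.    0.53  1.43  0.    1.18 -0.18]
[-35.0, -39.2, 14.1, -0.0002, 0.0, 0.0372]
[-36.4, -37.9, 14.1, -0.0002, 0.0, 0.0372]
[-37.8, -36.5, 14.1, -0.0002, 0.0, 0.0372]
[-39.1, -35.1, 14.1, -0.0002, 0.0, 0.0372]
[-40.4, -33.6, 14.1, -0.0002, 0.0, 0.0372]
[-41.6, -32.1, 14.1, -0.0002, 0.0, 0.0372]
[-42.8, -30.5, 14.1, -0.0002, 0.0, 0.0372]
[-43.9, -28.9, 14.1, -0.0002, 0.0, 0.0372]
[-44.9, -27.2, 14.1, -0.0002, 0.0, 0.0372]
[-45.9, -25.5, 14.1, -0.0002, 0.0, 0.0372]
[-46.8, -23.8, 14.1, -0.0002, 0.0, 0.0372]
```

Request:
send_rows(moves=[[[-35,-39,11,0,0,0.037,85],[-36.5,-38,11,0,0,0.037,85],[-38,-36.5,11,0,0,0.037,85],[-39,-35,11,0,0,0.037,85],[-40.5,-33.5,11,0,0,0.037,85],[-41.5,-32,11,0,0,0.037,85],[-43,-30.5,11,0,0,0.037,70],[-44,-29,11,0,0,0.037,70]]])

```text
t: 1.15
position: [0.3792, 0.1787, 0.1571]
orientation: [0.339, 0.941, 0.0, 0.0]
contact_force: [1.7, 0.2, -0.9]
opening: 0.0699
```

Request:
send_rows(moves=[[[-45,-27,11,0,0,0.037,50],[-46,-25.5,11,0,0,0.037,50],[-47,-24,11,0,0,0.037,50],[0,0,0,0,0,0,50],[0,0,0,0,0,0,50]]])

```text
t: 1.78
position: [0.4303, 0.0313, 0.1242]
orientation: [0.39, 0.921, -0.0, -0.001]
contact_force: [0.3, -0.2, 0.2]
opening: 0.0499
```

```bash
python3 plan.py .429 .031 .07 44
python3 -c "
from cell import bot,viewer
from h import *
shot(viewer,'wrist','wrist1')"
```

```text
state p [0.4303 0.0313 0.1242] yaw 44.07 dyaw -0.07 n 1 F [ 0.3 -0.2  0.2] open 0.0499 t 1.775 j [-0.19  0.5   2.02  0.    0.63 -0.96]
[0.6, -1.1, 54.2, -0.0007, -0.0013, 0.0012]
```

View pics/wrist1.png

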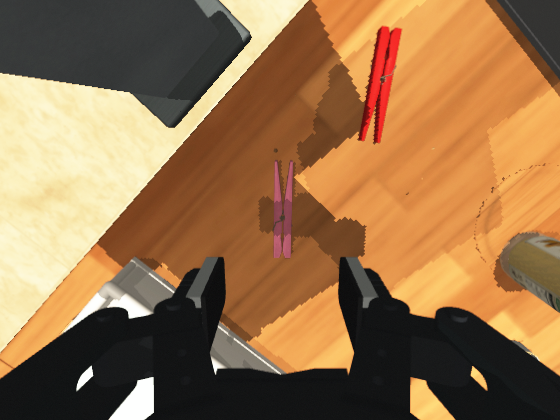

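Wrist view shows the pink peg between the jaws' line, ends at about (284,160) and (284,258), aligned with the fingers; red one is apart at (382,85).

```bash
python3 -c "
from h import *
c=ld('wrist1')
a=ray(c,285,161,.012);b=ray(c,283.5,258,.012);print(a,b,(a+b)/2,np.degrees(np.arctan2(*(a-b)[1::-1])))
print(px2w(c,283,215))"; python3 plan.py .429 .031 .012 44
```

```text
[0.40513837 0.0603611  0.012     ] [0.45440491 0.00815723 0.012     ] [0.42977164 0.03425917 0.012     ] 133.34187706037807
[ 0.43364197  0.02907891 -0.00098165]
state p [0.4301 0.0319 0.1243] yaw 44.16 dyaw -0.16 n 3 F [-0.6 -0.1  0.6] open 0.0495 t 1.825 j [-0.19  0.5   2.02  0.    0.63 -0.96]
[-0.0, -0.4, 37.4, -0.0002, -0.0004, 0.0009]
[-0.0, -0.5, 37.4, -0.0002, -0.0004, 0.0009]
[0.0, -0.5, 37.4, -0.0002, -0.0004, 0.0009]
```

Request:
send_rows(moves=[[[0,0,30,0,0,0,45],[0,0,30,0,0,0,40],[0,0,25,0,0,0,40],[0,0,12,0,0,0,40],[0,0,6,0,0,0,40],[0,0,4.5,0,0,0,40],[0,0,0,0,0,0,40]]])

```text
t: 2.7
position: [0.4311, 0.0313, 0.0171]
orientation: [0.39, 0.921, 0.0, 0.0]
contact_force: [1.1, -0.2, 0.1]
opening: 0.04
```

Request:
send_rows(moves=[[[0,0,0,0,0,0,25],[0,0,0,0,0,0,10],[0,0,0,0,0,0,5],[0,0,0,0,0,0,5],[0,0,0,0,0,0,5],[0,0,0,0,0,0,5]]])

```text
t: 3.45
position: [0.4312, 0.0311, 0.0174]
orientation: [0.39, 0.921, 0.0, 0.001]
contact_force: [0.6, 1.0, 6.1]
opening: 0.0129
```

Request:
send_rows(moves=[[[0,0,-20,0,0,0,5],[0,0,-50,0,0,0,5],[0,0,-55,0,0,0,5],[0,0,0,0,0,0,5]]])

```text
t: 3.95
position: [0.4333, 0.0308, 0.1452]
orientation: [0.39, 0.921, 0.001, 0.005]
contact_force: [0.6, -1.2, 0.3]
opening: 0.0127
```

```bash

python3 -c "
from cell import bot,viewer
from h import *
shot(viewer,'wrist','wrist2')"; python3 plan.py .51 .324 .14 91
```

```text
state p [0.4319 0.031  0.1435] yaw 44.12 dyaw 46.88 n 6 F [-0.1  0.2 -0.1] open 0.0125 t 4.0 j [-0.19  0.46  2.   -0.    0.68 -0.96]
[26.0, 43.3, 0.6, 0.0002, 0.0008, -0.1364]
[19.9, 46.5, 0.6, 0.0002, 0.0008, -0.1364]
[13.4, 48.7, 0.6, 0.0002, 0.0008, -0.1364]
[6.6, 50.1, 0.6, 0.0002, 0.0008, -0.1364]
[-0.3, 50.5, 0.6, 0.0002, 0.0008, -0.1364]
[-7.1, 50.0, 0.6, 0.0002, 0.0008, -0.1364]
```

View pics/wrist2.png

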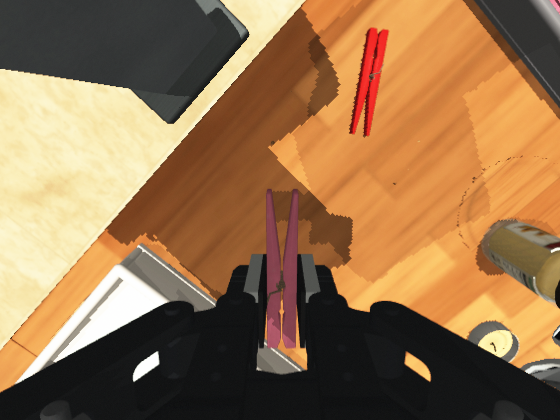

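The peg is held level, seen from (270,190) to (285,345), with the jaws near its middle. Next I carry it to the grey bin.

Request:
send_rows(moves=[[[26,43,0,0,0,-0.136,5],[20,46.5,0,0,0,-0.136,5],[13.5,48.5,0,0,0,-0.136,5],[6.5,50,0,0,0,-0.136,5],[0,50.5,0,0,0,-0.136,5],[-7,50,0,0,0,-0.136,5],[0,0,0,0,0,0,5],[0,0,0,0,0,0,5]]])

```text
t: 5.0
position: [0.5067, 0.3229, 0.1396]
orientation: [-0.008, 1.0, -0.001, -0.002]
contact_force: [-0.6, -0.5, -0.0]
opening: 0.0128
```

```bash

python3 -c "
from cell import bot,viewer
from h import *
c=shot(viewer,'wrist','wrist3');shot(viewer,'side','side3')"; python3 plan.py .51 .324 .026 91
```

```text
state p [0.5072 0.3223 0.1405] yaw 90.79 dyaw 0.21 n 3 F [ 0.   0.7 -0.1] open 0.0131 t 5.1 j [ 0.38  0.63  1.58 -0.    0.93 -1.2 ]
[-1.1, 0.6, 38.2, -0.0005, -0.0011, -0.0012]
[-1.0, 0.6, 38.2, -0.0005, -0.0011, -0.0012]
[-1.0, 0.6, 38.2, -0.0005, -0.0011, -0.0012]
```

View pics/wrist3.png

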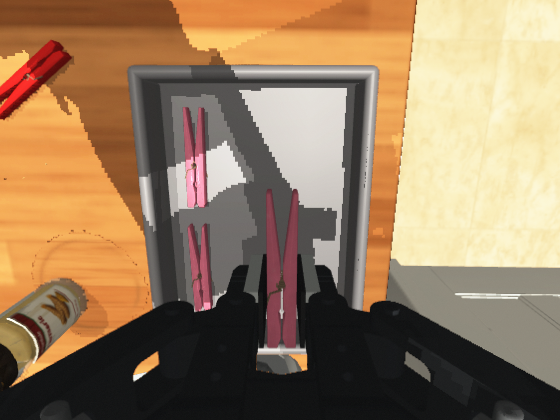

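View pics/side3.png

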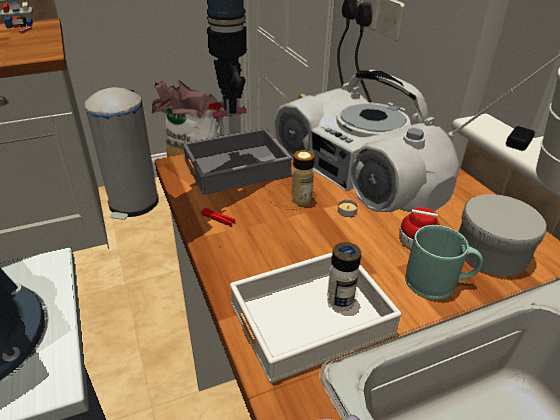

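The peg hangs over the free half of the grey bin, along its length, clear of the pegs at (195,155) and (200,265). I lower it now.

Request:
send_rows(moves=[[[-1,0,35,0,0,0,5],[-1,0,35,0,0,0,5],[-1,0,25,0,0,0,5],[0,0,12,0,0,0,5],[0,0,6,0,0,0,5],[0,0,2.5,0,0,0,5],[0,0,0,0,0,0,5]]])

```text
t: 5.98
position: [0.5118, 0.324, 0.027]
orientation: [-0.008, 1.0, 0.0, 0.001]
contact_force: [0.6, 0.2, -0.2]
opening: 0.0128
```

Request:
send_rows(moves=[[[0,0,1.5,0,0,0,5],[0,0,1.5,0,0,0,5],[0,0,0,0,0,0,5]]])

```text
t: 6.35
position: [0.5116, 0.324, 0.0235]
orientation: [-0.008, 1.0, 0.0, 0.0]
contact_force: [0.9, 0.4, 1.2]
opening: 0.0129
```

Now at touching height, so I open part way (32 mm) and rise.

Request:
send_rows(moves=[[[0,0,0,0,0,0,22],[0,0,0,0,0,0,30],[0,0,0,0,0,0,30],[0,0,-10,0,0,0,30],[0,0,-30,0,0,0,30],[0,0,-45,0,0,0,30],[0,0,-55,0,0,0,60],[0,0,-30,0,0,0,80]]])

```text
t: 7.35
position: [0.5124, 0.3243, 0.1972]
orientation: [-0.008, 1.0, 0.001, 0.002]
contact_force: [0.3, -0.4, -0.7]
opening: 0.0655
```

```bash

python3 -c "
from cell import bot,viewer
from h import *
c=shot(viewer,'wrist','wrist4')"; python3 plan.py .592 .137 .20 91
```

```text
state p [0.5141 0.3251 0.2006] yaw 90.89 dyaw 0.11 n 4 F [1.5 0.9 2.9] open 0.0725 t 7.4 j [ 0.38  0.55  1.53  0.    1.05 -1.21]
[-18.7, -47.3, 0.2, 0.001, 0.0026, -0.0005]
[-18.7, -47.3, 0.2, 0.001, 0.0026, -0.0005]
[-18.7, -47.3, 0.1, 0.001, 0.0026, -0.0005]
[-18.7, -47.4, 0.1, 0.001, 0.0026, -0.0005]
```

View pics/wrist4.png

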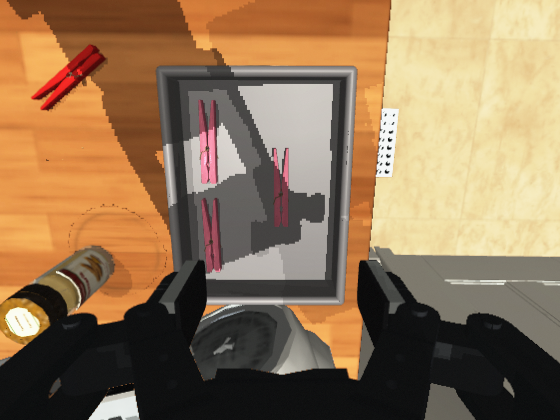

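The peg lies flat in the bin at (282,187), and both jar and neighbours are untouched. Next is the jar.

Request:
send_rows(moves=[[[-18.5,-47.5,0,0,0,0,85],[-18.5,-47.5,0,0,0,0,85],[-18.5,-47.5,0,0,0,0,85],[-18.5,-47.5,0,0,0,0,85],[0,0,0,0,0,0,85],[0,0,0,0,0,0,85]]])

```text
t: 8.15
position: [0.5877, 0.135, 0.1933]
orientation: [-0.007, 1.0, 0.0, -0.0]
contact_force: [0.1, -0.4, 0.2]
opening: 0.085
```

```bash

python3 -c "
from cell import bot,viewer
from h import *
c=shot(viewer,'wrist','wrist5');c=shot(viewer,'side','side5')"; python3 plan.py .592 .137 .065 91
```

```text
state p [0.5874 0.1361 0.1933] yaw 90.95 dyaw 0.05 n 3 F [-0.4  0.8 -0.3] open 0.085 t 8.25 j [ 0.04  0.56  1.54  0.    1.04 -1.55]
[-1.6, 0.3, 42.8, 0.0001, -0.0003, -0.0003]
[-1.6, 0.3, 42.8, 0.0001, -0.0003, -0.0003]
[-1.6, 0.3, 42.8, 0.0001, -0.0003, -0.0003]
```

View pics/wrist5.png

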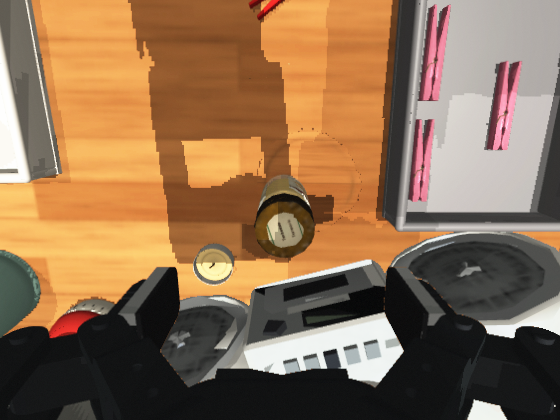

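View pics/side5.png

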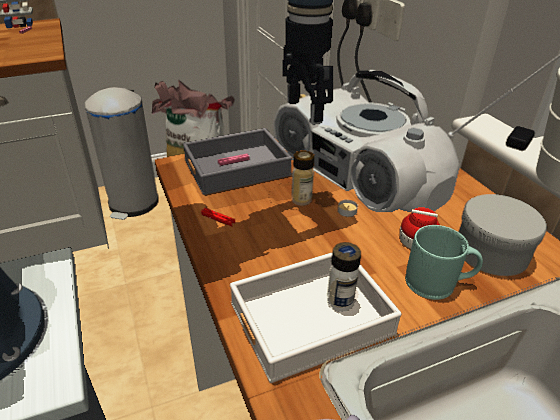

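Wrist view: the jar cap top is at about (286,227), between the fingers, and the tin is at (213,264). I'll fit the jar centre from this view.

```bash

python3 -c "
from h import *
c=ld('wrist5');print(ray(c,286,227,.106),px2w(c,286,227))
Q=np.array([px2w(c,u,v) for v in range(165,262) for u in range(245,325)])
k=(Q[:,2]>.099)&(Q[:,2]<.115);q=Q[k];print((q.min(0)+q.max(0))/2,q.max(0)-q.min(0))
for (u,v) in((213,264),):print('tin',px2w(c,u,v))
P=np.array([px2w(c,u,v) for v in range(160,420,2) for u in range(0,560,2)])
k=(P[:,2]>.02)&(P[:,2]<.16)&(np.abs(P[:,1]-.137)<.06)&(P[:,0]>.62);print(P[k][:,0].min())
"
```

```text
[0.58891156 0.1382269  0.106     ] [0.58985701 0.13828103 0.10308281]
[0.59147025 0.13725376 0.10289909] [0.03975277 0.03923353 0.00777169]
tin [0.65927537 0.06978031 0.00858334]
0.6526439278717073
```

Request:
send_rows(moves=[[[-2,0.5,30,0,0,0,85],[-2,0.5,30,0,0,0,85],[0,0,30,0,0,0,85],[0,0,20,0,0,0,85],[0,0,14,0,0,0,85],[0,0,4,0,0,0,85],[0,0,0,0,0,0,85]]])

```text
t: 9.12
position: [0.5924, 0.1364, 0.0656]
orientation: [-0.008, 1.0, 0.0, 0.0]
contact_force: [-0.2, -0.1, 0.1]
opening: 0.0848
```

Request:
send_rows(moves=[[[0,0,0,0,0,0,60],[0,0,0,0,0,0,46],[0,0,0,0,0,0,42],[0,0,0,0,0,0,35],[0,0,0,0,0,0,30],[0,0,0,0,0,0,30],[0,0,0,0,0,0,30]]])

```text
t: 10.0
position: [0.5926, 0.1362, 0.066]
orientation: [-0.008, 1.0, 0.0, 0.001]
contact_force: [-1.0, 1.5, 5.9]
opening: 0.0401
```

Gripped at 40 mm opening. Lift and check.

Request:
send_rows(moves=[[[0,0,-8,0,0,0,30],[0,0,-20,0,0,0,30],[0,0,-30,0,0,0,30],[0,0,-30,0,0,0,30],[0,0,-20,0,0,0,30],[0,0,0,0,0,0,30],[0,0,0,0,0,0,30]]])

```text
t: 10.88
position: [0.5913, 0.1358, 0.1723]
orientation: [-0.008, 1.0, -0.0, -0.001]
contact_force: [-0.0, -0.5, -1.9]
opening: 0.0395
```

```bash

python3 -c "
from cell import bot,viewer
from h import *
c=shot(viewer,'side','side6')"; python3 plan.py .428 -.147 .175 91 35
```

```text
state p [0.5912 0.1359 0.1719] yaw 90.87 dyaw 0.13 n 10 F [-1.1 -0.1 -1.9] open 0.0394 t 10.925 j [ 0.04  0.59  1.55 -0.    1.   -1.54]
[16.7, -28.0, -0.3, -0.0, -0.0003, -0.0002]
[16.7, -28.0, -0.3, -0.0, -0.0003, -0.0002]
[16.8, -28.0, -0.3, -0.0, -0.0003, -0.0002]
[16.8, -28.0, -0.3, -0.0, -0.0003, -0.0002]
[16.8, -28.0, -0.3, -0.0, -0.0003, -0.0002]
[16.8, -28.0, -0.3, -0.0, -0.0003, -0.0002]
[16.8, -28.0, -0.3, -0.0, -0.0003, -0.0002]
[16.8, -28.0, -0.3, -0.0, -0.0003, -0.0002]
[16.8, -28.0, -0.3, -0.0, -0.0003, -0.0002]
[16.8, -28.0, -0.3, -0.0, -0.0003, -0.0002]
```

View pics/side6.png

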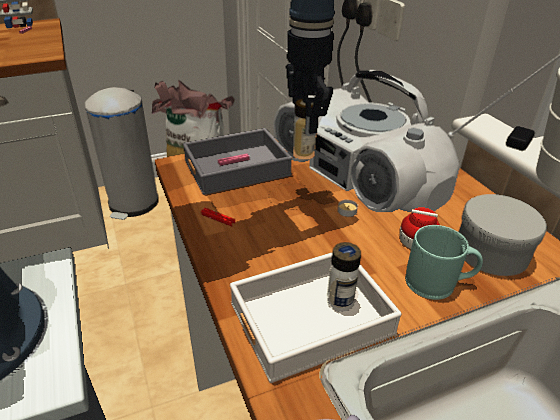

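The jar hangs upright in the jaws at (304,135), clear of the worktop. I carry it to the white bin.

Request:
send_rows(moves=[[[17,-28,0,0,0,0,30],[17,-28,0,0,0,0,30],[17,-28,0,0,0,0,30],[17,-28,0,0,0,0,30],[17,-28,0,0,0,0,30],[17,-28,0,0,0,0,30],[17,-28,0,0,0,0,30],[17,-28,0,0,0,0,30]]])

```text
t: 11.92
position: [0.4585, -0.0907, 0.1723]
orientation: [-0.008, 1.0, 0.0, -0.001]
contact_force: [1.0, -0.2, -1.1]
opening: 0.0398
```

Request:
send_rows(moves=[[[17,-28,0,0,0,0,30],[12,-22,0,0,0,0,30],[0,0,0,0,0,0,30],[0,0,0,0,0,0,30],[0,0,0,0,0,0,30]]])

```text
t: 12.55
position: [0.4315, -0.1396, 0.173]
orientation: [-0.008, 1.0, 0.0, -0.0]
contact_force: [1.0, 0.1, -1.9]
opening: 0.0397
```

```bash

python3 -c "
from cell import bot,viewer
from h import *
c=shot(viewer,'side','side7');shot(viewer,'wrist','wrist7')"; python3 plan.py .428 -.147 .073 91 35
```

```text
state p [ 0.4316 -0.1397  0.1732] yaw 90.95 dyaw 0.05 n 3 F [-0.2  0.5 -1.5] open 0.0396 t 12.65 j [-0.56  0.42  1.92  0.    0.8  -2.15]
[1.2, -2.4, 33.4, 0.0001, -0.0, -0.0003]
[1.2, -2.4, 33.4, 0.0001, -0.0, -0.0003]
[1.2, -2.4, 33.4, 0.0001, -0.0, -0.0003]
```

View pics/side7.png

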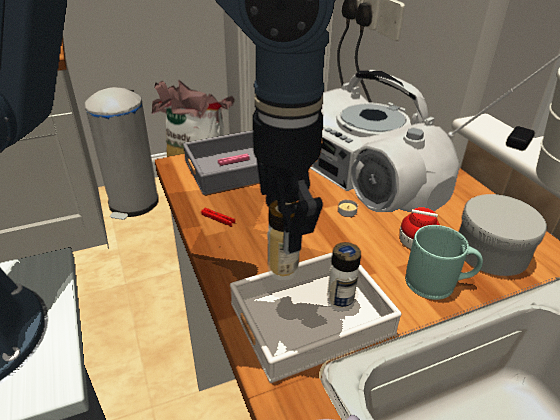

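View pics/wrist7.png

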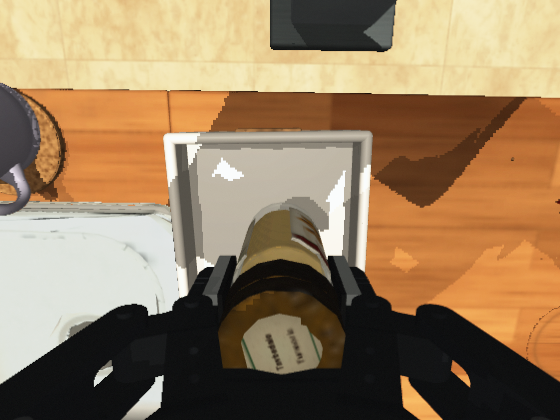

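The jar hangs upright over the near half of the white bin, with the blue-label jar clear behind it. I lower it about 100 mm, slowly at the end.

Request:
send_rows(moves=[[[1.2,-2.4,25,0,0,0,30],[1.2,-2.4,25,0,0,0,30],[1.2,-2.4,20,0,0,0,30],[0,0,14,0,0,0,30],[0,0,8,0,0,0,30],[0,0,4,0,0,0,30],[0,0,0,0,0,0,30]]])

```text
t: 13.52
position: [0.4281, -0.1476, 0.0774]
orientation: [-0.008, 1.0, -0.0, 0.0]
contact_force: [-0.6, 0.6, -0.7]
opening: 0.0395
```

Request:
send_rows(moves=[[[0,0,2,0,0,0,30],[0,0,1,0,0,0,30],[0,0,0,0,0,0,30]]])

```text
t: 13.9
position: [0.428, -0.1478, 0.0745]
orientation: [-0.008, 1.0, -0.0, 0.0]
contact_force: [-0.3, 1.0, -1.7]
opening: 0.0397
```

Request:
send_rows(moves=[[[0,0,1,0,0,0,30],[0,0,1,0,0,0,30],[0,0,0,0,0,0,30]]])

```text
t: 14.28
position: [0.4279, -0.1477, 0.0722]
orientation: [-0.008, 1.0, 0.0, -0.0]
contact_force: [-0.5, 0.3, -2.1]
opening: 0.0401
```

Request:
send_rows(moves=[[[0,0,0.7,0,0,0,30],[0,0,0.7,0,0,0,30],[0,0,0,0,0,0,30]]])

```text
t: 14.65
position: [0.428, -0.1477, 0.0719]
orientation: [-0.008, 1.0, -0.0, 0.0]
contact_force: [-1.0, 1.0, 9.9]
opening: 0.0399
```

The upward force of 9.9 N shows the jar has reached the floor. I release it gently and then rise.

Request:
send_rows(moves=[[[0,0,-0.5,0,0,0,42],[0,0,0,0,0,0,46],[0,0,0,0,0,0,54],[0,0,0,0,0,0,64],[0,0,0,0,0,0,70],[0,0,0,0,0,0,70]]])

```text
t: 15.4
position: [0.4279, -0.1477, 0.0714]
orientation: [-0.008, 1.0, 0.0, -0.0]
contact_force: [-0.4, -0.0, -0.5]
opening: 0.0701
```

Request:
send_rows(moves=[[[0,0,-15,0,0,0,70],[0,0,-30,0,0,0,70],[0,0,-40,0,0,0,70],[0,0,-40,0,0,0,70],[0,0,-30,0,0,0,70],[0,0,0,0,0,0,70],[0,0,0,0,0,0,70],[0,0,0,0,0,0,70]]])

```text
t: 16.4
position: [0.4271, -0.1472, 0.2251]
orientation: [-0.008, 1.0, 0.001, -0.001]
contact_force: [-0.5, -0.1, 0.5]
opening: 0.0696
```

```bash

python3 -c "
from cell import bot,viewer
from h import *
c=shot(viewer,'side','side8');shot(viewer,'wrist','wrist8')
print(bot.read_state()['position'],bot.read_state()['t'])"
```

```text
[ 0.42729023 -0.14736188  0.22527431] 16.5
```

View pics/side8.png

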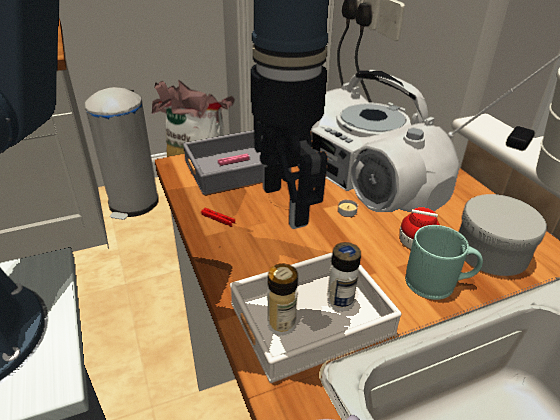

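View pics/wrist8.png

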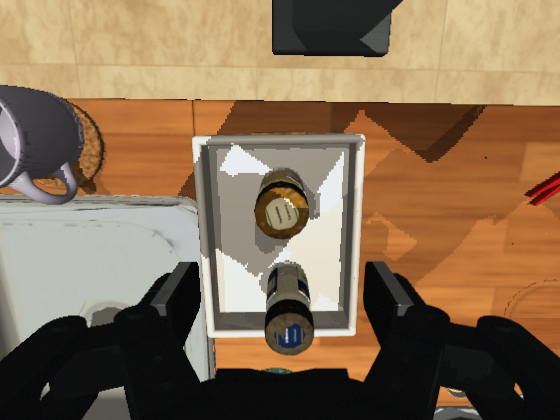

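The side view shows both jars upright in the white bin, the stray one at (283,300), and the peg flat in the grey bin at (232,159). The gripper is clear of everything. I'll do a quick numeric check and then hand in.

```bash

python3 -c "
from cell import bot,viewer
from h import *
np.set_printoptions(precision=4,suppress=True)
s=ld('side8');w=ld('wrist8')
print('cap top',px2w(w,282,212),px2w(s,283,272))
Q=np.array([px2w(s,u,v) for v in range(265,330) for u in range(265,302)]);
for lo,hi in((.03,.06),(.085,.105)):
  k=(Q[:,2]>lo)&(Q[:,2]<hi)&(np.hypot(Q[:,0]-.428,Q[:,1]+.147)<.03);print('slice',lo,np.median(Q[k],0))
print('peg',px2w(s,234,159),px2w(s,220,161),px2w(s,247,157))
print(bot.read_state()['contact_force']); print(bot.job_done())"
```

```text
cap top [ 0.4257 -0.1465  0.1105] [ 0.4278 -0.1476  0.1133]
slice 0.03 [ 0.4181 -0.1644  0.045 ]
slice 0.085 [ 0.4188 -0.1635  0.0965]
peg [0.509  0.3161 0.0167] [0.4772 0.3192 0.0167] [0.5409 0.3193 0.0134]
[ 0.0392 -1.004   0.0146]
the job is handed in; nothing more can be done
None
```

Both strays are sorted and released, and I handed the job in at about 16.5 s of the 58 s allowed.

- **Peg:** I pinched the pink peg at its middle and laid it along x in the free half of the grey bin. The last side view puts its middle at about (0.51, 0.32). Its top reads 13–17 mm above the worktop along its length, so it lies level on the bin floor. I left the red look-alike alone.
- **Spice jar:** I lowered it into the near half of the white bin until it pressed on the floor at 9.9 N, then let go. The cap's centre is at about (0.427, -0.147) and its top at 0.111–0.113 m, as expected for a 105 mm jar on a 6 mm floor. The front of the jar lines up at low and high heights to about 1 mm, so it stands upright.

At hand-in the gripper was about 0.1 m above the jar and touching nothing, and no force I saw came near the limits. None of the final checks failed. The only small disagreement was 2–3 mm between the wrist and side cameras on the cap, about what their calibration allows.

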